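Set the length stop of a bar-cutting jig and feed the bar up to it

TASK

Set up the bar-cutting jig for the next cut: press down the black pad in the middle of the sliding length stop to free its brake and, keeping it pressed, push the stop along its rail until it meets the clamped collar, then let the pad come up so that the brake grips again. After that push the brass bar along its groove, through the saw guide, until its inner end touches the stop's blade. Just press and push with the fingertips: lift nothing, never force the stop along with its pad up, and leave the tools lying around the jig alone.

Things in the scene. Friction and masses are not known exactly. Their poses are not given: they have to be found in the camera images.
- jig: The bar-cutting jig, fixed to the bench: grey base plate 140 x 500 x 14 mm carrying a groove for the bar, a dark steel saw guide and a steel T rail. Origin on the bench under the middle of its length, 10 mm to -x of its centre line. y runs along bar and rail, from the bar's feed side (-y) to the collar (+y); x across, away from the robot; z up. Bar line at x = -20 mm, rail line at x = +45 mm.
- groove (a point): Middle of the groove's floor (top of the base plate, 14 mm above the bench), on the bar line, 130 mm to -y of the jig's origin. Two aluminium lips, 4 mm high (up to 18 mm above the bench) and 10 mm wide, run along it 17 mm apart, 120 mm to either side of this point.
- saw_guide (a point): Top middle of the saw guide, on the bar line: four dark posts, two each side of the bar, covering 45 mm across and 32 mm along the jig, up to 48 mm above the bench.
- rail_end (a point): Top middle of the rail's end block at +y, 34 mm above the bench. From here the rail runs 230 mm to -y; its top is 29 mm above the bench.
- slide (a joint): Position of the sliding length stop in m, growing towards the collar (+y of the jig): starts at 0 to 0.03, meets the collar 0.035 to 0.115 further. The stop is an aluminium carriage, 46 mm across, 70 mm along the rail, top 56 mm above the bench; an arm on its saw-guide end carries a blade. Pad up: a brake holds it against 11 to 18 N. Pad down: it moves with under 2 N at slow speed.
- pad (a joint): How far the stop's pad is pressed in, in m: 0 up (brake grips), 0.005 fully down. A spring presses it up: 11 N to start it, 14 N fully down. Under 1 mm in, the brake lets go; press it at least half-way in.
- pad_top (a point): Centre of the top of the stop's black ribbed pad, 40 mm (jig x) by 50 mm (jig y), 46 mm above the bench when up; moves with the stop, sinks with the pad. It lies between the carriage's end plates (8 mm thick), which stand 10 mm above it, 54 mm apart along jig y; across it is open. A fingertip on the pad may bear on an end plate's inner face. Axes as the jig's.
- slide_end (a point): Point on the carriage's collar-side end face (+y), on the rail line, 30 mm above the bench. It lies 35 mm to +y of the pad's centre. Axes as the jig's.
- collar: The stop collar, clamped on the rail and not movable: a steel block 46 mm across, 16 mm along the rail, top 44 mm above the bench, with a round knurled clamp screw 20 mm wide on top up to 57 mm and a fine white index line. Origin on the bench under its middle. Axes as the jig's.
- collar_face (a point): Middle of the collar's face that looks at the sliding stop (its -y face), on the rail line, 30 mm above the bench. Where slide_end must come to.
- blade_face (a point): Point on the blade of the sliding stop (24 mm wide, z 16 to 42 mm), on its face that looks at the bar (-y), on the bar line, 21 mm above the bench; moves with the stop. It lies 70 mm to -y of slide_end and 65 mm to -x.
- bar: Loose square brass bar, 14 x 14 x 220 mm, about 0.36 kg, lying in the jig's groove with its length along jig y, its inner end through the saw guide. Origin at the centre of its underside, axes as the jig's. Its sides have 1.5 mm play in groove and guide; it slides with a few N.
- bar_end (a point): Centre of the bar's inner end face (+y), the one that must touch the stop's blade.
- bar_tail (a point): Centre of the bar's outer end face (-y), the one to push on, 21 mm above the bench. The bar's top is 28 mm and the groove's lips 18 mm above the bench: a fingertip 20 to 22 mm above the bench bears on the upper half of this face and clears the lips. Beyond it (-y) all is free.
- pliers: Bystander: red-handled pliers, 150 mm, lying in front of the jig; origin at the bench under the middle.
- calliper: Bystander: steel calliper, 230 mm, lying in front of the jig; origin at the bench under the middle of its beam.
- offcut: Bystander: brass offcut 14 x 14 x 40 mm lying on the jig's base plate behind the bar; origin at the centre of its underside.
- block: Bystander: steel bench block 65 x 65 x 22 mm behind the jig; origin at the centre of its underside.
- jar: Bystander: small clear jar with a red cap, 62 mm wide, 58 mm high, behind the jig; origin at the centre of its underside.
- hammer: Bystander: hammer with a wooden handle, 250 mm, lying behind the jig; origin at the bench under the middle.
- saw: Bystander: small back saw, 255 mm, lying to the right of the jig; origin at the bench at the joint of blade and handle.

How it is judged:
By the outcome, as a careful person would: the job done as asked, in the order asked, and still so for the second after the job is handed in, with the robot touching nothing.
It also fails if it takes over 64 s, if anything falls off the work surface, if the arm or the gripper's body presses on something with over 40 N, if the wrist force passes 120 N, or if a joint passes its speed limit or range.

ROBOT

A 7-joint arm with a two-finger parallel gripper is mounted at the origin on the work surface. World frame = base frame: x ahead of the robot, y to its left, z up, the work surface at z = 0. Lengths are in mm, angles in rad, forces in N, time in s.
With the tool pointing down it reaches from about 400 to 875 mm from the base axis. Payload 19.3 kg.
Tool frame: the origin (TCP) lies at the very end of the fingers, on their centre line; the grasp point (between the pads) lies 19 mm behind it (grip_point_offset is the z of the grasp point in the tool frame, in mm); z points along the fingers, y is the line along which they close (so a half turn about z gives the same grasp; the last joint's range is limited). The gripper opens to 85 mm and grips with 20 to 120 N. Pads are 22 mm wide; open, the fingers measure 114 mm over their backs; the gripper's body (76 mm by 85 mm) begins 54 mm behind the grasp point. The pads swing forward as they close: fully open they stand 13 mm farther back than shut.
Start: joints at [1.103, 0.521, -0.036, 1.599, 0.021, 1.021, -0.113], TCP at [242.091, -576.2, 231.291] pointing down, gripper open.
Joint ranges: [-2.91, 2.91], [-0.3, 2.13], [-1.5, 1.42], [0.17, 2.43], [-1.26, 4.41], [0.16, 1.93], [-2.52, 2.52]. Speed limits (rad/s): [1.89, 1.89, 2.39, 2.39, 3.01, 3.01, 3.01].

INTERFACE

Orientations are given as a 3x3 rotation matrix whose columns are the frame's x, y, z axes.
In Python, from workcell import movep, movel, goto_joints, open_gripper, clamp, wait, inverse_kinematics, read_state, camera, PlanningError, finish_job, grip_point_offset gives the robot as it stands. Calls block until the motion is done:
- movep(position, orientation): joint-space move of the TCP to a pose.
- movel(position, frame=None, max_speed=150, guard=None): straight line of the TCP; frame=None keeps the orientation; max_speed is the mean speed in mm/s. With guard (N) it stops when the force on the tool has changed by that much, and returns True; else False.
- goto_joints(angles): joint-space move.
- open_gripper() and clamp(): open the fingers fully, or close them until they stop; the grip force is fixed at half the most.
- wait(seconds).
- inverse_kinematics(position, orientation): joint angles nearest the present ones, or None.
- read_state(): the state.
- camera(name): name is "side" or "top" or "wrist"; returns a dict with "image" (384x512x3 uint8, blue, green, red), "range_z" (384x512 float32, mm along the optical axis (not along the pixel's ray), 0 where there is no reading), "fx", "fy", "cx", "cy" (pixels), "cam_to_world" (4x4, takes a point from camera to world coordinates). Camera axes: x right, y up, looking along -z (the intrinsics and any distortion apply to the point x, -y, -z); pixel columns grow to the right and rows downward; lengths in mm; the calibration is good to about 2 mm. A picture is of the moment at which its call begins.
A pose or a line that the arm cannot do raises PlanningError and nothing moves.
- finish_job(): hands the job in; it is judged then, once.
The state is a dict: "time": time; "qpos": joint angles; "qvel": joint speeds; "joint_efforts": joint torques, N m; "eef_pos": TCP position; "tool_rot": TCP orientation; "ft_force": force on the tool from outside, world axes, zero at the start; "torque": the same for the moment, N m; "finger_gap": finger opening in mm; "gripper_force": force on a finger pad.
Only numpy, scipy, OpenCV 4.12 (cv2) and the standard library are available. Lean on these libraries where they do the work, as an engineer would, in place of code of your own. Each camera call takes 0.05 s, during which the arm holds its last target. There are 200 camera calls.

## Working session

There is one attempt and no reset: what is moved stays moved. The work goes in short steps, each a Python script; the robot and the scene stay as the last script left them, time stands still between calls to the robot, and variables do not carry over. Pictures are saved under pics/ and viewed, at most 10 in all, crops included, and the job is handed in when it is done.

```bash
ls; mkdir -p pics
cat > h.py <<'E'
import numpy as np, cv2
from workcell import *
def shot(n,f=None):
    c=camera(n)
    if f: cv2.imwrite('pics/'+f+'.png',c['image']); np.savez('pics/'+f,**c)
    return c
def load(f): return dict(np.load('pics/'+f+'.npz'))
def ray(c,u,v):
    M=c['cam_to_world']; d=M[:3,:3]@np.array([(u-c['cx'])/c['fx'],-(v-c['cy'])/c['fy'],-1.]); return M[:3,3],d
def onz(c,u,v,z):
    o,d=ray(c,u,v); return o+d*(z-o[2])/d[2]
def dep(c,u,v):
    o,d=ray(c,u,v); return o+d*c['range_z'][int(v),int(u)]
E
python3 - <<'E'
from h import *
for n in ('top','side'):
    c=shot(n,n+'0'); print(n,c['cam_to_world'].round(2).tolist(),[float(c[k]) for k in('fx','fy','cx','cy')],c.keys())
s=read_state(); print(s['time'],s['tool_rot'],s['ft_force'])
E
```

```text
pics
top [[0.0, 0.98, -0.18, 384.6], [-1.0, 0.0, -0.02, -52.15], [-0.02, 0.18, 0.98, 954.8], [0.0, 0.0, 0.0, 1.0]] [349.0309834085048, 349.0309834085048, 254.78819120893277, 193.1571001001398] dict_keys(['image', 'range_z', 'fx', 'fy', 'cx', 'cy', 'cam_to_world'])
side [[0.87, 0.38, -0.3, 286.89], [-0.49, 0.68, -0.55, -558.46], [-0.0, 0.63, 0.78, 775.29], [0.0, 0.0, 0.0, 1.0]] [414.23525098171564, 414.23525098171564, 257.54000670688316, 189.86203381339973] dict_keys(['image', 'range_z', 'fx', 'fy', 'cx', 'cy', 'cam_to_world'])
0.1 [[ 9.21903163e-01  3.87420115e-01 -4.61642517e-04]
 [ 3.87420382e-01 -9.21902734e-01  8.92545592e-04]
 [-7.97993825e-05 -1.00169032e-03 -9.99999495e-01]] [ 0.05199977  0.87994759 -0.81242426]
```

View pics/top0.png

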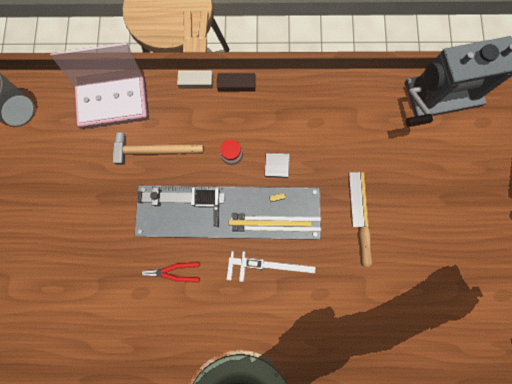

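View pics/side0.png

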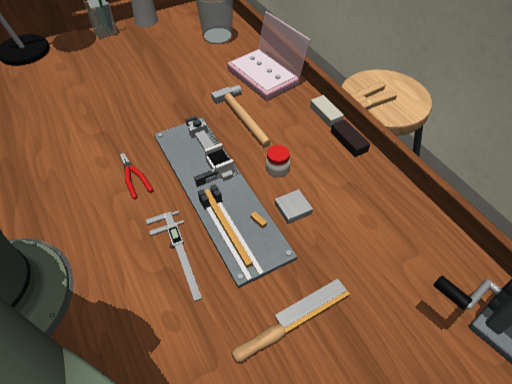

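The top view shows the jig plate with corners near (138,186), (320,188), (320,240) and (137,237). The pad is near (205,197), the collar near (155,196), and the bar runs from about x=231 to x=311 at row 223. The side view agrees.

Run:
```python
from h import *
c=load('top0'); im=c['image'].astype(int)
m=((im[...,2]-im[...,0])<25).astype(np.uint8)
m[:180]=0;m[248:]=0;m[:,:130]=0;m[:,330:]=0
m=cv2.morphologyEx(m,cv2.MORPH_CLOSE,np.ones((9,9)))
m=cv2.morphologyEx(m,cv2.MORPH_OPEN,np.ones((9,9)))
ct=max(cv2.findContours(m,0,2)[0],key=cv2.contourArea)[:,0]
P=np.array([onz(c,u,v,14)[:2] for u,v in ct],np.float32)
(r)=cv2.minAreaRect(P); print(r, onz(c,205,197,46),dep(c,205,197),onz(c,155,196,50),dep(c,155,196))
hsv=cv2.cvtColor(c['image'],cv2.COLOR_BGR2HSV)
print([dep(c,u,224).round(1).tolist()+hsv[224,u].tolist() for u in (250,290,306,309,311,313,316)])
ys,xs=np.where((hsv[...,0]>16)&(hsv[...,0]<30)&(hsv[...,1]>140)); k=(ys>216)&(ys<232)&(xs>225)&(xs<325); print(xs[k].min(),xs[k].max(),ys[k].mean())
print(onz(c,xs[k].max(),ys[k].mean(),28),onz(c,xs[k].min(),ys[k].mean(),28))
for i in range(0,0): pass
cv2.imwrite('pics/t0z.png',cv2.resize(c['image'][178:248,130:330],None,fx=4,fy=4,interpolation=cv2.INTER_CUBIC))
```

```text
((501.39605712890625, 37.467376708984375), (498.1280212402344, 139.46432495117188), 89.30194854736328) [536.18760667  94.46760261  46.        ] [536.42839993  94.70049918  44.55640147] [537.92626466 226.30162688  50.        ] [537.24500635 225.06441838  54.02017829]
[[466.8, -24.6, 27.7, 23, 132, 223], [466.9, -130.5, 30.0, 24, 127, 232], [384.6, -52.1, 954.8, 24, 129, 231], [467.3, -181.0, 27.5, 24, 130, 232], [468.5, -188.3, 14.0, 23, 99, 196], [468.5, -193.6, 14.4, 90, 6, 167], [468.8, -202.1, 11.8, 75, 6, 171]]
236 310 221.625
[ 473.5509627  -183.76350601   28.        ] [472.92802303  12.70066198  28.        ]
```

View pics/t0z.png

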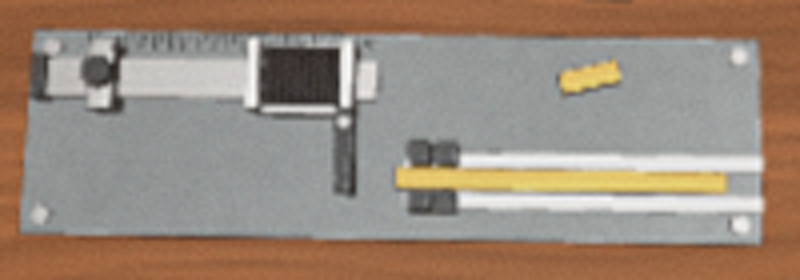

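The crop matches: ribbed pad spanning 195–215 px, collar screw near (154,195), and bar tail near (311,224). The plate fits as 498 x 139.5 mm, so the jig frame can be trusted. Next I move over the pad and use the wrist camera.

```bash
cat >> h.py <<'E'
ey=np.array([np.cos(np.deg2rad(89.3)),np.sin(np.deg2rad(89.3)),0]); ex=np.array([ey[1],-ey[0],0]); ez=np.array([0,0,1.])
O=np.array([501.4,37.5,0])-10*ex
def J(x,y,z): return O+x*ex+y*ey+z*ez
def toJ(p): d=np.asarray(p)-O; return np.array([d@ex,d@ey,d[2]]).round(1)
R=np.column_stack([ex,-ey,-ez])
E
python3 - <<'E'
from h import *
c=load('top0'); print(toJ(onz(c,205,197,46)),toJ(onz(c,154.5,195.5,57)),toJ(onz(c,311.5,224,28)),toJ(onz(c,229,222.5,28)))
movep(J(45,70,190),R); clamp(); c=shot('wrist','w1'); s=read_state(); print(s['time'],s['eef_pos'],s['ft_force'],s['finger_gap'])
E
```

```text
[44.1 57.4 46. ] [ 44.4 188.5  57. ] [ -21.4 -225.5   28. ] [-20.8  -6.6  28. ]
3.55 [537.24315918 107.07674657 189.98897351] [-0.48955013 -0.17511327  0.09436719] -0.1246536410541605
```

View pics/w1.png

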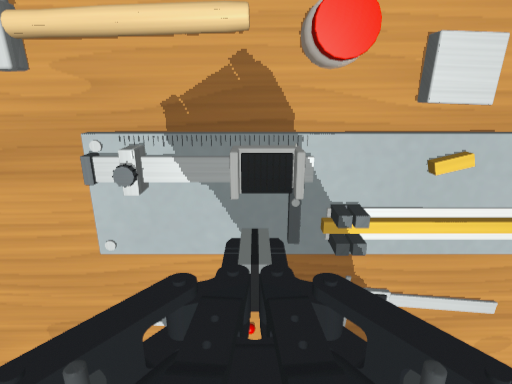

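The wrist view shows the pad at columns 241–293 and rows 153–194. The end plates are at about 236 and 299, and the collar screw is at (124,175).

Run:
```python
from h import *
c=load('w1')
for u,v,z in((241,173,46),(293,173,46),(267,153,46),(267,194,46),(231,175,56),(304,175,56),(145,168,44),(124,175,57),(322,226,28)): print(u,v,toJ(onz(c,u,v,z)),toJ(dep(c,u,v)))
```

```text
241 173 [47.5 82.8 46. ] [47.3 82.8 45. ]
293 173 [47.5 32.8 46. ] [44.6 31.4 34.7]
267 153 [66.9 58.  46. ] [66.5 57.9 43.5]
267 194 [26.3 57.6 46. ] [15.4 56.1 13. ]
231 175 [48.2 91.6 56. ] [48.1 91.6 55.9]
304 175 [48.1 23.8 56. ] [47.7 23.5 54.3]
145 168 [ 52.  175.2  44. ] [ 48.3 181.1  28.1]
124 175 [ 48.5 190.6  57. ] [ 48.4 190.8  56.7]
322 226 [-15.9  -2.9  28. ] [-18.7  -4.4  21.7]
```

Run:
```python
from h import *
def st(t): s=read_state(); print(t,round(s['time'],2),toJ(s['eef_pos']),s['ft_force'].round(1))
movep(J(45,61,80),R)
movel(J(45,61,50),max_speed=80); st('above')
print(movel(J(45,61,43.5),max_speed=15,guard=25)); st('pressed')
```

```text
above 4.59 [44.9 61.1 49.8] [-1.2 -0.1 -0.6]
False
pressed 5.17 [45.4 61.1 44. ] [-1.5 -0.8 12. ]
```

Run:
```python
from h import *
def st(t): s=read_state(); print(t,round(s['time'],2),toJ(s['eef_pos']),s['ft_force'].round(1))
movel(J(45,61,41.8),max_speed=15,guard=25); st('pressed')
print(movel(J(45,125,41.8),max_speed=30,guard=8)); st('slid')
c=shot('wrist','w2'); c=shot('top','t2')
cv2.imwrite('pics/t2z.png',cv2.resize(c['image'][178:248,130:330],None,fx=4,fy=4,interpolation=cv2.INTER_CUBIC))
```

```text
pressed 5.44 [45.4 61.2 42.3] [-2.9 -0.2 12.5]
False
slid 7.72 [ 45.4 125.4  42.4] [-1.8  0.5 12.6]
```

View pics/t2z.png

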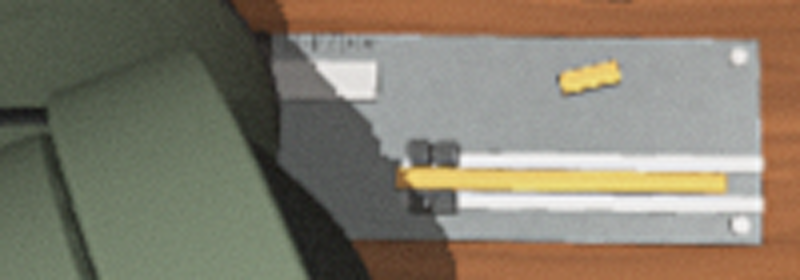

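The arm hides the stop, but its old place is empty, so it moved along. I'll continue slowly to the collar.

Run:
```python
from h import *
def st(t): s=read_state(); print(t,round(s['time'],2),toJ(s['eef_pos']),s['ft_force'].round(1))
print(movel(J(45,168,41.8),max_speed=20,guard=7)); st('g')
wait(0.2); st('w')
```

```text
True
g 9.19 [ 45.4 153.4  42.5] [-1.6 -1.1 12.9]
w 9.39 [ 45.4 153.4  42.6] [-1.6 -0.3 12.8]
```

Run:
```python
from h import *
def st(t): s=read_state(); print(t,round(s['time'],2),toJ(s['eef_pos']),s['ft_force'].round(1))
for i in range(2):
    print(movel(J(45,172,41.8),max_speed=12,guard=10)); st('g')
c=shot('wrist','w3')
```

```text
True
g 10.38 [ 45.7 163.   42.5] [-1.3 -2.4 11.9]
True
g 10.72 [ 45.7 163.   42.5] [-1.3 -2.8 11.7]
```

View pics/w3.png

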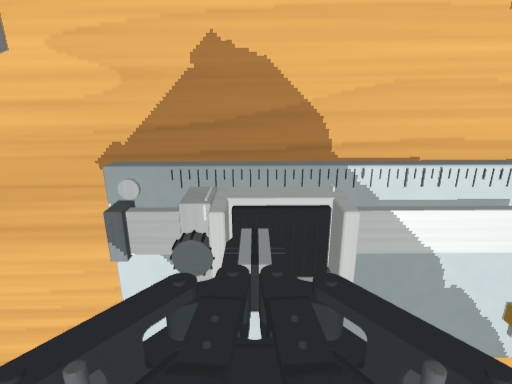

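The picture shows the carriage's end plate against the collar, around columns 205–215, with the fingertip firm against the plate. I'll lift straight up and check.

Run:
```python
from h import *
def st(t): s=read_state(); print(t,round(s['time'],2),toJ(s['eef_pos']),s['ft_force'].round(1))
p=read_state()['eef_pos']
movel(p+[0,0,12],max_speed=20); st('up')
movel(p+[0,0,110],max_speed=150)
movep(J(45,100,190),R); c=shot('wrist','w4'); st('look')
cv2.imwrite('pics/w4z.png',cv2.resize(c['image'][110:260,50:350],None,fx=2.6,fy=2.6,interpolation=cv2.INTER_CUBIC))
```

```text
up 11.54 [ 45.6 163.   54.4] [ 0.2 -0.1  0.2]
look 12.78 [ 44.7  99.9 189.3] [-0.9  0.  -0.2]
```

View pics/w4z.png

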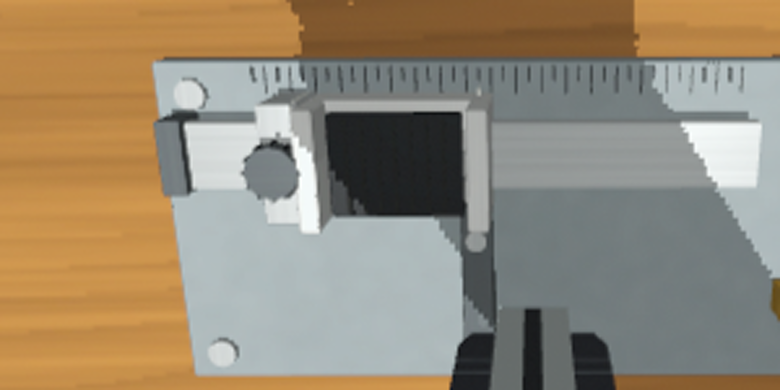

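Run:
```python
from h import *
def st(t): s=read_state(); print(t,round(s['time'],2),toJ(s['eef_pos']),s['ft_force'].round(1))
c=load('w4'); print(toJ(onz(c,165.4,171.5,56)),toJ(onz(c,153.8,176,57)))
movep(J(-20.5,-258,120),R); movel(J(-20.5,-258,21.5),max_speed=80); st('down')
print(movel(J(-20.5,-225,21.5),max_speed=25,guard=8)); st('a')
print(movel(J(-20.5,-140,21.5),max_speed=35,guard=10)); st('b')
```

```text
[ 51.8 180.9  56. ] [ 47.7 191.7  57. ]
down 15.55 [ -20.2 -258.1   21.9] [ 0.3 -0.3 -0.3]
False
a 17.02 [ -20.4 -225.1   21.5] [-0.4 -3.1  3.9]
False
b 19.59 [ -20.6 -140.2   21.5] [-0.4 -5.9  5.2]
```

Run:
```python
from h import *
def st(t): s=read_state(); print(t,round(s['time'],2),toJ(s['eef_pos']),s['ft_force'].round(1))
print(movel(J(-20.5,-100,21.5),max_speed=15,guard=6)); st('c')
print(movel(J(-20.5,-100,21.5),max_speed=10,guard=8)); st('d')
p=read_state()['eef_pos']
movel(p-15*ey,max_speed=30); movel(p-15*ey+[0,0,150]); st('up')
movep(J(20,60,260),R); c=shot('wrist','w5'); st('look')
cv2.imwrite('pics/w5z.png',cv2.resize(c['image'][120:300,120:440],None,fx=2.4,fy=2.4,interpolation=cv2.INTER_CUBIC))
```

```text
True
c 21.36 [ -20.6 -111.8   21.5] [ 0.1 -2.1  8. ]
True
d 21.73 [ -20.7 -111.8   21.6] [ 0.8 -2.   6.9]
up 23.52 [ -21.1 -126.8  170.9] [-0.2 -0.8 -0.9]
look 24.43 [ 19.8  58.8 259.2] [ 0.5 -1.1  0.1]
```

View pics/w5z.png

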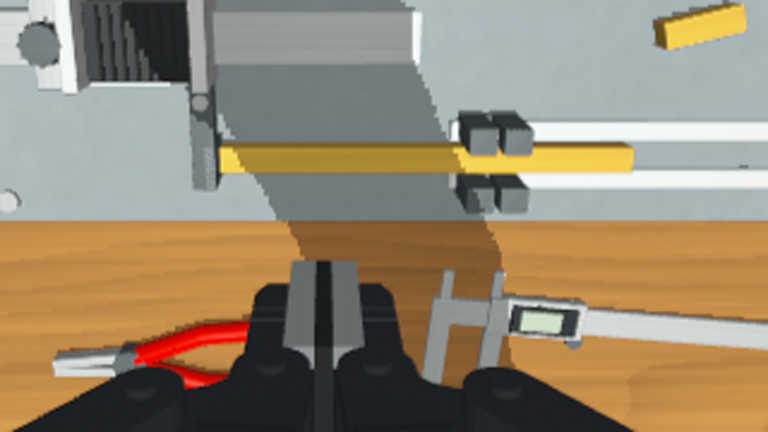

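The bar's inner end meets the blade at about (218,158) in the crop, and the stop still sits against the collar. The tools are where they were. Two pushes stopped at the same place, which confirms the contact.

```bash
python3 -c "
from h import *
print(finish_job())"
```

```text
the job is handed in; nothing more can be done
None
```

The job is handed in after about 24 s of the allowed 64: the stop is against the collar with its pad released, the bar's inner end touches the blade, and the tools were left alone.

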